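# Hold the vacuum chamber's cover down on its seal for fastening

### The job

Pick up the aluminium cover with the four forked ears and set it level on the steel vacuum chamber, so that each of the chamber's four upright studs stands in the fork of an ear. Then be the third hand for a colleague who will spin the wing nuts on: press the cover straight down on its soft rubber ring with a steady push of about 10 newtons, keep it so for three seconds, and finish with the hand still there, holding the cover down with the same push. Never lean hard on it or let it drop on the ring, and leave everything else on the bench as it is.

Things in the scene. Friction and masses are not known exactly. Their poses are not given: they have to be found in the camera images.
- chamber: Fixed steel vacuum pot, 110 mm across, with a flange 160 mm across whose top face is 110 mm above the bench; small brass valve low on its side. Four studs, 6 mm thick with round ends, stand up from the flange 70 mm from the axis, along this frame's +x, -x, +y, -y; their tips are 140 mm above the bench. Origin under its centre, z up.
- chamber_seat (a point): Point on the chamber's axis at the top face of the uncompressed rubber ring, 118 mm above the bench and 8 mm above the flange; axes as the chamber's (x and y towards studs, z up).
- ring: Soft black sponge-rubber ring on the flange, 118 mm outside and 94 mm inside diameter; origin at the centre of its top face, so it sinks with the ring. Gives like a spring of 3 N per mm straight down and bottoms after 6.5 mm (about 20 N). Its load is the cover's weight plus the push; more than 30 N spoils it.
- cover_handle (a point): Centre of the cover's black bar handle, on the disc's axis, 48 mm above the disc's underside. The bar runs along the cover's x axis: 96 mm long, 14 mm wide and high, on two posts 38 mm either side of this point, 33 mm of free space under it. Axes as the cover's, z up.
- cover: Loose cover, lying flat on the bench, handle up: aluminium disc 124 mm across, 8 mm thick, about 0.32 kg (0.26 to 0.40), with four forked ears reaching 80 mm from the axis along its +x, -x, +y, -y. Fork slots are 13 mm wide and open outwards; any quarter turn fits the studs. Brass plug 11 mm high beside the bar. Origin at the centre of the underside.
- amber: Amber glass bottle, 44 mm across, 85 mm high, stands on the bench between the other things; leave alone. Origin under its centre.
- nut_dish: Small white dish with four wing nuts, 70 mm across, 16 mm high; leave alone. Origin under its centre.
- beaker: Open steel beaker without flange or studs, 80 mm across, 85 mm high; leave alone. Origin under its centre.
- blank: Plain round aluminium blank 110 mm across with a small knob and no ears, 34 mm high; not the cover that is wanted, leave alone. Origin under its centre.
- jar: White sample jar, 60 mm across, 65 mm high; leave alone. Origin under its centre.
- jar2: Smaller white sample jar with a grey cap, 52 mm across, 55 mm high; leave alone. Origin under its centre.
- spanner: Steel spanner 160 mm long lying flat; leave alone. Its x axis runs along it.
- tip_box: Closed blue plastic box, 114 x 154 mm, 40 mm high; leave alone. Origin under its centre.
Things that resemble listed ones, but are neither listed nor needed, are in the scene too. What is shaped like the cover but brown or purple is not meant.

How it is judged:
By the outcome, as a careful person would: the job done as asked, in the order asked, and still so for the second after the job is handed in, while the arm keeps its last pose, push and grip.
It also fails if it takes over 58 s, if anything falls off the work surface, if the arm or the gripper's body presses on something with over 40 N, if the wrist force passes 120 N, or if a joint passes its speed limit or range.

### The arm

A 6-joint arm with a two-finger parallel gripper is mounted at the origin on the work surface. World frame = base frame: x ahead of the robot, y to its left, z up, the work surface at z = 0. Lengths are in m, angles in degrees, forces in N, time in s.
With the tool pointing down it reaches from about 0.3 to 0.75 m from the base axis. Payload 8.5 kg.
Tool frame: the origin (TCP) lies midway between the tips of the shut fingers; the grasp point (between the pads) lies 19 mm behind it (env.grip_depth is the distance from the TCP to the grasp point, in m); x points along the fingers, y is the direction in which the jaws open and shut, and the axes are right-handed (so a half turn about x gives the same grasp; the last joint's range is limited). The gripper opens to 85 mm and grips with 20 to 120 N. Pads are 22 mm wide; open, the fingers measure 114 mm over their backs; the gripper's body (76 mm by 85 mm) begins 54 mm behind the grasp point. The pads swing forward as they close: fully open they stand 13 mm farther back than shut.
Start: joints at [-76.392, 21.807, 74.336, -0, 83.858, -12.336], TCP at [0.241, -0.495, 0.231] pointing down, gripper open.
Joint ranges: [-178.18, 178.18], [-50.72, 133.34], [12.68, 142.11], [-81.47, 261.47], [9.98, 163.14], [-165.26, 165.26]. Speed limits (degrees/s): [136.94, 136.94, 180, 180, 180, 180].

### API

Orientations are given as a 3x3 rotation matrix whose columns are the frame's x, y, z axes.
In Python, from rig import env gives the robot as it stands.
- The arm moves only by the tool play_rows, never from a script. Its arguments are lists of equal length, an entry for each row: "travel": the shift along the world's x, y, z in cm, a list of three; "rotation": the turn, a rotation vector about the world's x, y, z in rad, a list of three; "claw": the finger opening in cm, from 0 to 8.54. A call has 1 to 12 rows; each row shifts and turns the pose as measured when the row begins; what a row does not reach is not made up. A row lasts 1/12 s, in which the tool goes at most 41.7 mm and 7.16 degrees, less where a joint would pass 70% of its speed; a pose out of reach is approached as far as the arm can. A call is refused whole if a number of a shift passes 4.17 or a number of a turn 0.125, either way. A call with a gripper value outside its range is refused whole. The fingers move at their own pace and stop on an object; "squeeze" is the grip in N (left out, the last holds). Time passes only in rows, so rows that do not move let the fingers close. It gives the time, the measured TCP pose, the force and the opening at its end, in the units of the state.
- env.observe(): the state, without advancing time (a new reading comes with each control period).
- env.get_image(name): name is "side" or "top" or "wrist"; returns the picture (420x560x3 uint8, red, green, blue); there is no depth.
- env.camera_info(name): a dict with "vertical_fov" (degrees; the focal length in pixels is half the picture's height over the tangent of half this angle, whatever the lens; pixels are square), "cx", "cy" (the principal point, pixels), "eye" and "rotation" of the camera in the world. Camera axes: x right, y down, z forward; pixel columns grow to the right and rows downward; lengths in m; the calibration is good to about 2 mm. A picture is of the moment at which its call begins: read the wrist's pose just before it. camera_info takes no time and is no camera call; for the wrist camera it gives the pose at the moment of the call.
- env.close_job(): hands the job in, once; it reports no verdict.
The state is a dict: "time_s": time; "q": joint angles; "qvel": joint speeds; "joint_efforts": joint torques, N m; "position": TCP position; "tool_rot": TCP orientation; "ft_force": force on the tool from outside, world axes, zero at the start; "wrist_torque": the same for the moment, N m; "grip_width": finger opening in m.
Only numpy, scipy, OpenCV 4.12 (cv2) and the standard library are available. Lean on these libraries where they do the work, as an engineer would, in place of code of your own. Each camera call takes 0.05 s, during which the arm holds its last target.

## Working session

There is one attempt and no reset: what is moved stays moved. The work goes in short steps, Python scripts to look and compute and a tool call to move; the robot and the scene stay as the last step left them, time stands still between calls to the robot, and variables do not carry over. Pictures are saved under pics/ and viewed, and the job is handed in when it is done.

Besides the shell and the picture viewer there is one more tool, called as a command line: name --argument value ..., lists and objects as JSON in quotes. play_rows: Moves the arm, as the interface text tells. Its arguments: {"type":"object","properties":{"travel":{"type":"array","items":{"type":"array","items":{"type":"number"}}},"rotation":{"type":"array","items":{"type":"array","items":{"type":"number"}}},"claw":{"type":"array","items":{"type":"number"}},"squeeze":{"type":"number"}},"required":["travel","rotation","claw"]}

```bash
ls; mkdir -p pics; python3 - <<'E'
from rig import env
import cv2
s=env.observe()
for k,v in s.items(): print(k,v)
for n in ("top","side","wrist"):
    print(n,env.camera_info(n))
    im=env.get_image(n); cv2.imwrite(f"pics/{n}0.png",im[:,:,::-1])
E
```

```text
pics
time_s 0.0
q [-7.63928762e+01  2.18429735e+01  7.43849817e+01  1.84087318e-04
  8.38574983e+01 -1.23355460e+01]
qvel [ 0.03613264  0.04387213  0.03938544  0.01998271 -0.16002483  0.0158846 ]
joint_efforts [ 1.01238438e-03 -4.48458588e+01 -2.31278819e+01 -9.02086299e-05
  4.72124622e-03 -7.08058209e-06]
position [ 0.24054071 -0.49429089  0.23069185]
tool_rot [[-3.47776447e-04  4.37471029e-01 -8.99232438e-01]
 [ 1.45033226e-03 -8.99231326e-01 -4.37471049e-01]
 [-9.99998888e-01 -1.45632794e-03 -3.21746869e-04]]
ft_force [-0.18681321 -0.05707349 -0.47395541]
wrist_torque [ 0.01696618  0.00482486 -0.0532622 ]
grip_width 0.0850859902080878
top {'vertical_fov': 54.837602647251686, 'cx': 281.37794362955634, 'cy': 206.8499905677268, 'eye': array([0.32259632, 0.0802078 , 1.32148239]), 'rotation': array([[-0.0177    , -0.98806209,  0.15303602],
       [-0.99977222,  0.01931584,  0.00907811],
       [-0.01192575, -0.15284047, -0.98817891]])}
side {'vertical_fov': 57.28437955770792, 'cx': 281.6611722956399, 'cy': 211.32066121135733, 'eye': array([ 0.36104066, -0.87408683,  0.86373253]), 'rotation': array([[ 0.98802717, -0.09355947,  0.12267408],
       [-0.15420616, -0.62347019,  0.766489  ],
       [ 0.00477132, -0.77622905, -0.63043294]])}
wrist {'vertical_fov': 63.95822371259837, 'cx': 278.8535495512456, 'cy': 209.34705057247305, 'eye': array([ 0.31177736, -0.45827361,  0.37301787]), 'rotation': array([[ 0.43744159, -0.85386111, -0.28207456],
       [-0.89924614, -0.41575028, -0.13604442],
       [-0.00110954,  0.31316595, -0.94969777]])}
```

View pics/top0.png

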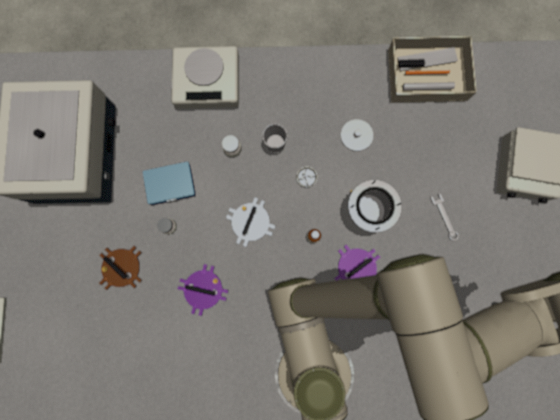

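View pics/side0.png

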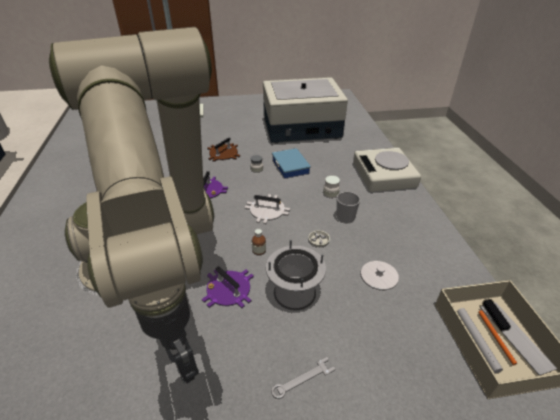

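View pics/wrist0.png

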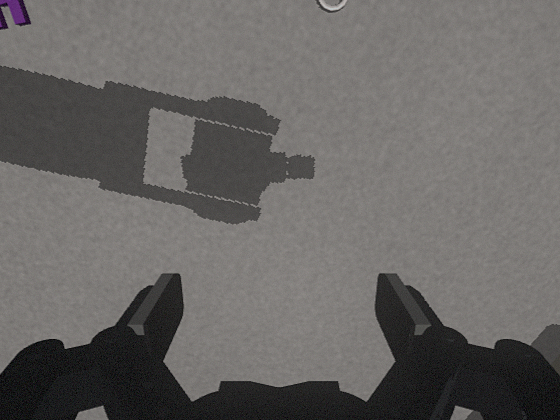

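The top view shows four eared covers: silver at (250,221), brown at (120,268), and purple at (204,289) and (357,265). The silver aluminium one fits the description. The plain disc at (357,135) is the blank. The chamber is at (374,206) and the amber bottle at (314,236). I'll enlarge the cover and the chamber.

```bash
python3 - <<'E'
import cv2, numpy as np
t=cv2.imread('pics/top0.png')
a=cv2.resize(t[180:260,205:305],None,fx=8,fy=7.5*8/7.5 if 0 else 7.5,interpolation=cv2.INTER_CUBIC)
a=cv2.resize(t[185:260,205:305],(800,600),interpolation=cv2.INTER_CUBIC)
b=cv2.resize(t[168:243,325:425],(800,600),interpolation=cv2.INTER_CUBIC)
cv2.imwrite('pics/c_cover.png',a);cv2.imwrite('pics/c_chamber.png',b)
s=cv2.imread('pics/side0.png')
cv2.imwrite('pics/c_side.png',cv2.resize(s[180:315,220:400],(800,600),interpolation=cv2.INTER_CUBIC))
E
```

```text
(no output)
```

View pics/c_cover.png

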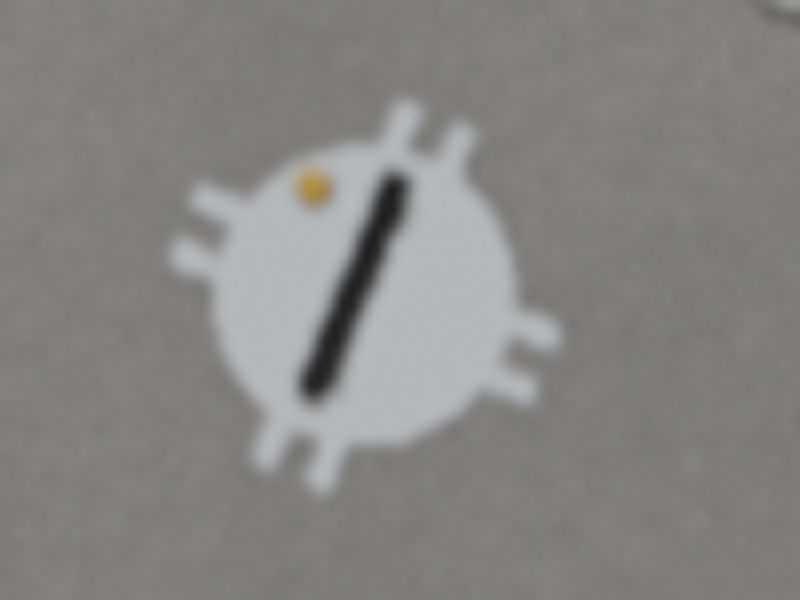

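View pics/c_chamber.png

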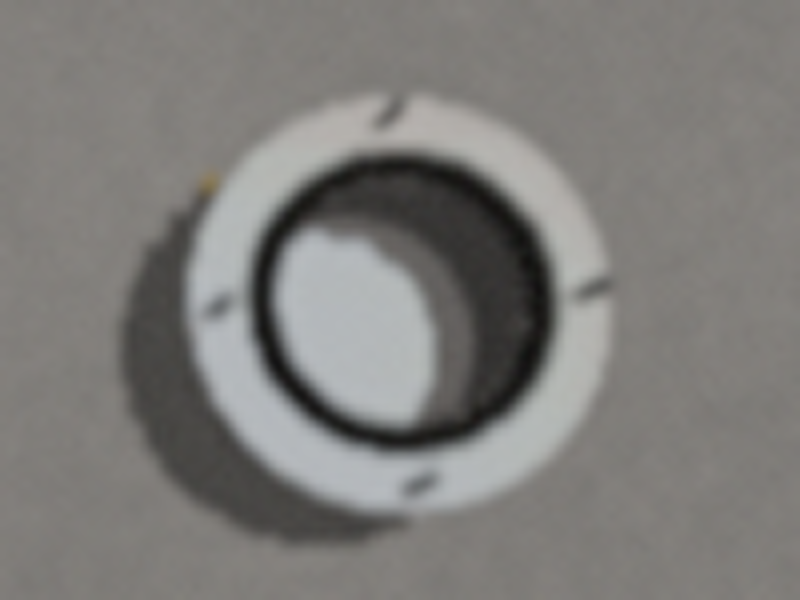

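View pics/c_side.png

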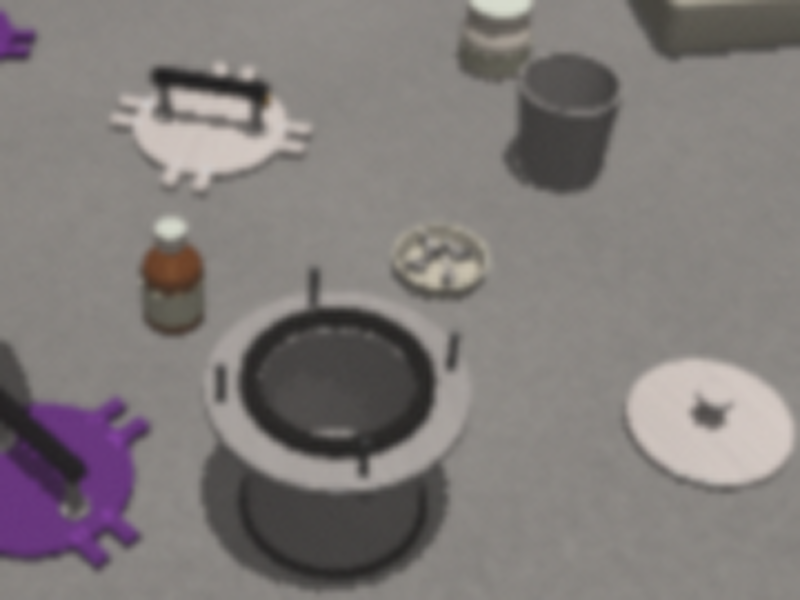

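The enlarged crops confirm the silver cover. It has four forked ears, a black bar from about (397,183) to (315,388), and a brass plug at (313,187), all in crop pixels. The chamber's four studs run up and to the right: tips at (402,98), (610,284), (437,474) and (232,298) in crop pixels. Next I'll fit both poses.

```bash
cat > h.py <<'E'
import numpy as np, cv2
from scipy.optimize import least_squares
def K(ci,h=420):
    f=h/2/np.tan(np.radians(ci['vertical_fov'])/2); return f
def proj(ci,P):
    P=np.atleast_2d(P); c=(P-ci['eye'])@ci['rotation']; f=K(ci)
    return np.c_[ci['cx']+f*c[:,0]/c[:,2], ci['cy']+f*c[:,1]/c[:,2]]
def ray(ci,uv,z):
    uv=np.atleast_2d(uv).astype(float); f=K(ci)
    d=np.c_[(uv[:,0]-ci['cx'])/f,(uv[:,1]-ci['cy'])/f,np.ones(len(uv))]@ci['rotation'].T
    t=(z-ci['eye'][2])/d[:,2]; return ci['eye']+d*t[:,None]
def place(M,p):
    c,s=np.cos(p[2]),np.sin(p[2]); R=np.array([[c,-s,0],[s,c,0],[0,0,1]])
    return M@R.T+np.array([p[0],p[1],0])
def fit(ms,x0):
    """ms: list of (ci,model pts,uv)"""
    fn=lambda p:np.concatenate([(proj(ci,place(M,p))-uv).ravel() for ci,M,uv in ms])
    r=least_squares(fn,x0,x_scale=[.01,.01,.1],loss='soft_l1'); return r.x,fn(r.x)
def ring4(r,z): return np.array([[r,0,z],[0,r,z],[-r,0,z],[0,-r,z]],float)
def uncrop(p,ox,oy,sc): return (np.array(p,float)+.5)/sc-.5+np.array([ox,oy])
E
python3 - <<'E'
from rig import env; from h import *
ci=env.camera_info('top')
U=lambda p,o:uncrop(p,*o,8)
# chamber image order: up=+x, left=+y, down=-x, right=-y
tips=U([(402,98),(232,298),(437,474),(610,284)],(325,168)); bases=U([(378,125),(207,318),(405,497),(577,298)],(325,168))
print(ray(ci,tips,.14),'\n',ray(ci,bases,.11))
p,r=fit([(ci,ring4(.07,.14),tips),(ci,ring4(.07,.11),bases)],[.45,-.15,0]); print('chamber',p,np.degrees(p[2]),r.round(1))
forks=U([(436,117),(189,223),(291,477),(544,368)],(205,185)); bar=U([(397,183),(315,388)],(205,185))
print(ray(ci,forks,.008),'\n',ray(ci,bar,.055))
B=np.array([[.048,0,.055],[-.048,0,.055]])
p,r=fit([(ci,ring4(.08,.008),forks),(ci,B,bar)],[.45,.15,0]); print('cover',p,np.degrees(p[2]),r.round(1))
E
```

```text
[[ 0.58154113 -0.18840857  0.14      ]
 [ 0.50748699 -0.12192925  0.14      ]
 [ 0.440951   -0.19373114  0.14      ]
 [ 0.50998178 -0.26110896  0.14      ]] 
 [[ 0.57779355 -0.1855563   0.11      ]
 [ 0.50472148 -0.11729673  0.11      ]
 [ 0.4355456  -0.18827528  0.11      ]
 [ 0.50963301 -0.25702625  0.11      ]]
chamber [ 0.50840978 -0.18918798  0.02726033] 1.5619016079360053 [-0.3  1.  -0.9  0.3 -0.9  0.9 -0.7 -0.1  0.6 -0.2  0.6 -0.6  0.9 -1.
  0.7 -0.2]
[[0.55299548 0.16535119 0.008     ]
 [0.51087121 0.26713909 0.008     ]
 [0.40613482 0.22550231 0.008     ]
 [0.44848449 0.12234685 0.008     ]] 
 [[0.51853298 0.17800234 0.055     ]
 [0.43780594 0.21079455 0.055     ]]
cover [ 0.47946686  0.19491004 -0.39491628] -22.627035981781933 [ 0.4 -0.1 -0.5  0.2 -0.1  0.2  0.4 -0.1  0.5 -1.6 -0.8  0.9]
```

Both fits leave residuals of about 1 px or less (around 2 mm), and the recovered sizes match the listed ones. Next I move above the cover and turn the jaws across the bar.

play_rows --travel '[[1.2,3.45,0],[1.2,3.45,0],[1.2,3.45,0],[1.2,3.45,0],[1.2,3.45,0],[1.2,3.45,0],[1.2,3.45,0],[1.2,3.45,0],[1.2,3.45,0],[1.2,3.45,0],[1.2,3.45,0],[1.2,3.45,0]]' --rotation '[[0,0,-0.042],[0,0,-0.042],[0,0,-0.042],[0,0,-0.042],[0,0,-0.042],[0,0,-0.042],[0,0,-0.042],[0,0,-0.042],[0,0,-0.042],[0,0,-0.042],[0,0,-0.042],[0,0,-0.042]]' --claw '[5,5,5,5,5,5,5,5,5,5,5,5]'

```text
time_s: 1.15
position: [0.3833, -0.0662, 0.2274]
tool_rot: [[-0.0, -0.087, -0.996], [0.005, -0.996, 0.087], [-1.0, -0.005, 0.001]]
ft_force: [1.2, -0.3, -0.8]
grip_width: 0.0498
```

play_rows --travel '[[1.2,3.26,0],[1.2,3.26,0],[1.2,3.26,0],[1.2,3.26,0],[1.2,3.26,0],[1.2,3.26,0],[1.2,3.26,0],[1.2,3.26,0],[0,0,0]]' --rotation '[[0,0,-0.038],[0,0,-0.038],[0,0,-0.038],[0,0,-0.038],[0,0,-0.038],[0,0,-0.038],[0,0,-0.038],[0,0,-0.038],[0,0,0]]' --claw '[5,5,5,5,5,5,5,5,5]'

```text
time_s: 1.9
position: [0.4806, 0.2152, 0.2264]
tool_rot: [[0.001, -0.393, -0.92], [0.005, -0.92, 0.393], [-1.0, -0.005, 0.001]]
ft_force: [-1.1, -0.9, -1.0]
grip_width: 0.0501
```

```bash
python3 - <<'E'
from rig import env; from h import *
s=env.observe(); ci=env.camera_info('wrist'); im=env.get_image('wrist')
cv2.imwrite('pics/w1.png',im[:,:,::-1])
print(s['time_s'],s['position'],s['tool_rot'].round(4) if hasattr(s['tool_rot'],'round') else s['tool_rot'],s['ft_force'])
np.savez('w1.npz',**ci)
pc=[.47946686,.19491004,-.39491628]
print(proj(ci,place(ring4(.08,.008),pc)).round(),proj(ci,place(np.array([[.048,0,.055],[-.048,0,.055]]),pc)).round())
E
```

```text
1.9 [0.48060479 0.21523382 0.22644845] [[ 9.000e-04 -3.925e-01 -9.197e-01]
 [ 5.200e-03 -9.197e-01  3.925e-01]
 [-1.000e+00 -5.200e-03  1.200e-03]] [-1.08061537 -0.94458244 -0.96858622]
[[299.  90.]
 [224. 169.]
 [297. 236.]
 [372. 168.]] [[301. 126.]
 [300. 225.]]
```

View pics/w1.png

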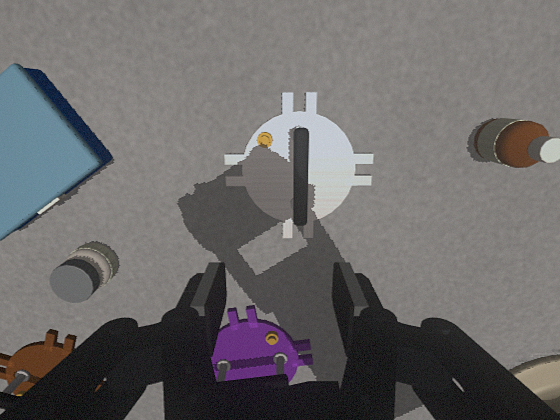

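The wrist view puts the ear tips at (299,93), (225,168), (296,237) and (373,168), and the bar from (301,127) to (300,225). That is within 1–3 px of what the top fit predicts, so the pose is good. Now I go over the bar and descend.

play_rows --travel '[[-0.03,-0.5,-1.5],[-0.03,-0.5,-2.0],[-0.03,-0.5,-2.0],[-0.03,-0.5,-2.0],[0,0,-2.0],[0,0,-1.5],[0,0,-1.0],[0,0,-0.5],[0,0,0],[0,0,0]]' --rotation '[[-0.005,0.001,0.008],[0,0,0],[0,0,0],[0,0,0],[0,0,0],[0,0,0],[0,0,0],[0,0,0],[0,0,0],[0,0,0]]' --claw '[5,5,5,5,5,5,5,5,5,5]'

```text
time_s: 2.78
position: [0.4754, 0.1848, 0.0969]
tool_rot: [[-0.002, -0.383, -0.924], [-0.004, -0.924, 0.383], [-1.0, 0.004, 0.001]]
ft_force: [0.3, 0.1, -0.3]
grip_width: 0.0502
```

play_rows --travel '[[0.2,0.5,0],[0.1,0.3,0],[0,0,0],[0,0,0],[0,0,0]]' --rotation '[[0.003,-0.002,0],[0,0,0],[0,0,0],[0,0,0],[0,0,0]]' --claw '[5,5,5,5,5]'

```text
time_s: 3.2
position: [0.48, 0.1935, 0.0997]
tool_rot: [[0.005, -0.383, -0.924], [0.0, -0.924, 0.383], [-1.0, -0.002, -0.004]]
ft_force: [0.6, 0.0, 0.2]
grip_width: 0.0504
```

```bash
cat > st.py <<'E'
from rig import env; import numpy as np
np.set_printoptions(precision=4,suppress=True)
s=env.observe(); R=np.array(s['tool_rot'])
print(s['time_s'],np.array(s['position']),'x',R[:,0],'az',np.degrees(np.arctan2(R[1,1],R[0,1])).round(2),'F',np.array(s['ft_force']).round(2),'T',np.array(s['wrist_torque']).round(3),'w',s['grip_width'])
E
python3 st.py
```

```text
3.2 [0.48   0.1935 0.0997] x [ 0.0049  0.0004 -1.    ] az -112.53 F [0.62 0.03 0.15] T [-0.009 -0.015  0.036] w 0.05035908509289885
```

play_rows --travel '[[0,0.1,-1.2],[0,0,-1.2],[0,0,-1.2],[0,0,-1.2],[0,0,-1.0],[0,0,-0.6],[0,0,0],[0,0,0],[0,0,0]]' --rotation '[[0,0.002,0],[0,0,0],[0,0,0],[0,0,0],[0,0,0],[0,0,0],[0,0,0],[0,0,0],[0,0,0]]' --claw '[5,5,5,5,5,5,5,5,5]'

```text
time_s: 3.95
position: [0.4813, 0.1953, 0.0357]
tool_rot: [[0.009, -0.382, -0.924], [0.001, -0.924, 0.382], [-1.0, -0.004, -0.008]]
ft_force: [0.2, 0.2, -0.7]
grip_width: 0.0501
```

```bash
python3 st.py; python3 - <<'E'
from rig import env; from h import *
im=env.get_image('wrist'); cv2.imwrite('pics/w2.png',im[:,:,::-1])
im=env.get_image('side'); cv2.imwrite('pics/s2.png',cv2.resize(im[150:270,180:340,::-1],(800,600),interpolation=cv2.INTER_CUBIC))
E
```

```text
3.95 [0.4813 0.1953 0.0357] x [ 0.0087  0.0012 -1.    ] az -112.43 F [ 0.18  0.2  -0.75] T [-0.005 -0.003 -0.054] w 0.05006272907622232
```

View pics/w2.png

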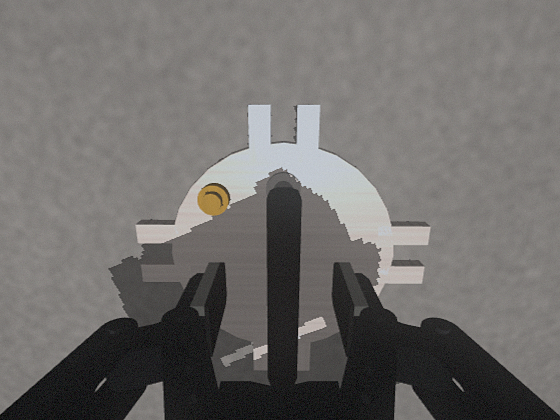

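View pics/s2.png

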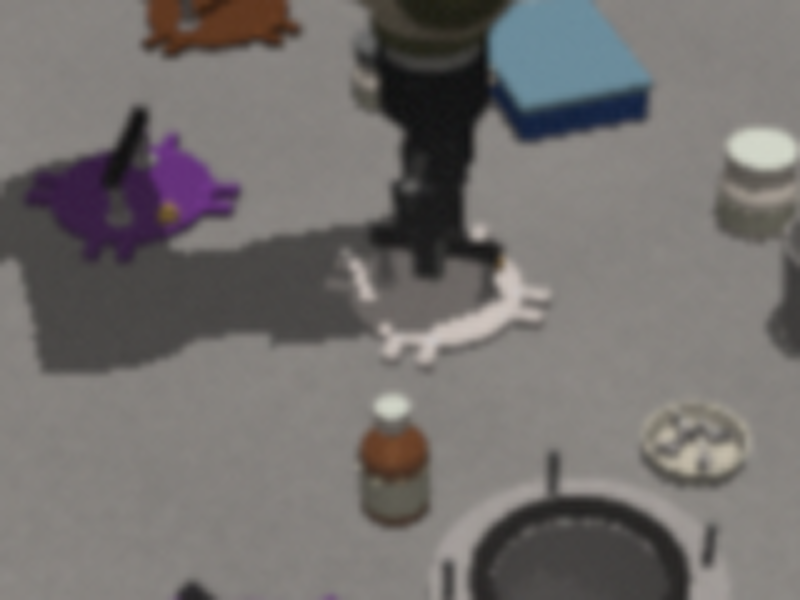

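The bar (x≈284) lies centred between the pads (222 and 337) and parallel to them. I level the tool, go down the last 6 mm and close.

play_rows --travel '[[-0.1,0,-0.4],[-0.05,0,-0.2],[0,0,0],[0,0,0]]' --rotation '[[-0.001,0.006,0],[0,0.002,0],[0,0,0],[0,0,0]]' --claw '[5,5,5,5]'

```text
time_s: 4.38
position: [0.4803, 0.1954, 0.0304]
tool_rot: [[0.003, -0.382, -0.924], [0.001, -0.924, 0.382], [-1.0, -0.002, -0.002]]
ft_force: [0.4, 0.6, -0.1]
grip_width: 0.0503
```

```bash
python3 st.py
```

```text
4.3833 [0.4803 0.1954 0.0304] x [ 0.0027  0.0006 -1.    ] az -112.43 F [ 0.4   0.62 -0.09] T [-0.003 -0.023  0.011] w 0.05027051703970042
```

play_rows --travel '[[0,0,0],[0,0,0],[0,0,0],[0,0,0],[0,0,0],[0,0,0],[0,0,0],[0,0,0]]' --rotation '[[0,0.002,0],[0,0,0],[0,0,0],[0,0,0],[0,0,0],[0,0,0],[0,0,0],[0,0,0]]' --claw '[3.5,2.5,1.8,1.0,0.8,0.8,0.8,0.8]' --squeeze 70

```text
time_s: 5.05
position: [0.4804, 0.1954, 0.0307]
tool_rot: [[0.001, -0.382, -0.924], [0.001, -0.924, 0.382], [-1.0, -0.001, -0.001]]
ft_force: [0.1, 0.9, 0.4]
grip_width: 0.0126
```

```bash
python3 st.py
```

```text
5.05 [0.4804 0.1954 0.0307] x [ 0.0008  0.0006 -1.    ] az -112.43 F [0.08 0.95 0.38] T [-0.021  0.034  0.034] w 0.012642444333983323
```

play_rows --travel '[[0,0,0.3],[0,0,0.5],[0,0,0.8],[0,0,1.0],[0,0,1.0],[0,0,0.5],[0,0,0],[0,0,0]]' --rotation '[[0,0,0],[0,0,0],[0,0,0],[0,0,0],[0,0,0],[0,0,0],[0,0,0],[0,0,0]]' --claw '[0.8,0.8,0.8,0.8,0.8,0.8,0.8,0.8]'

```text
time_s: 5.72
position: [0.4792, 0.1953, 0.0752]
tool_rot: [[-0.001, -0.382, -0.924], [0.0, -0.924, 0.382], [-1.0, 0.0, 0.002]]
ft_force: [-0.0, -0.5, -2.4]
grip_width: 0.0129
```

```bash
python3 st.py;  python3 - <<'E'
from rig import env; from h import *
im=env.get_image('side'); cv2.imwrite('pics/s3.png',cv2.resize(im[150:270,180:340,::-1],(800,600),interpolation=cv2.INTER_CUBIC))
E
python3 st.py
```

```text
5.7167 [0.4792 0.1953 0.0752] x [-0.0015  0.0004 -1.    ] az -112.43 F [-0.03 -0.52 -2.38] T [ 0.02   0.004 -0.002] w 0.01294072193315783
5.7667 [0.4792 0.1953 0.0751] x [-0.0016  0.0003 -1.    ] az -112.42 F [-0.44 -0.62 -2.95] T [-0.02  -0.012  0.006] w 0.01261617695855915
```

View pics/s3.png

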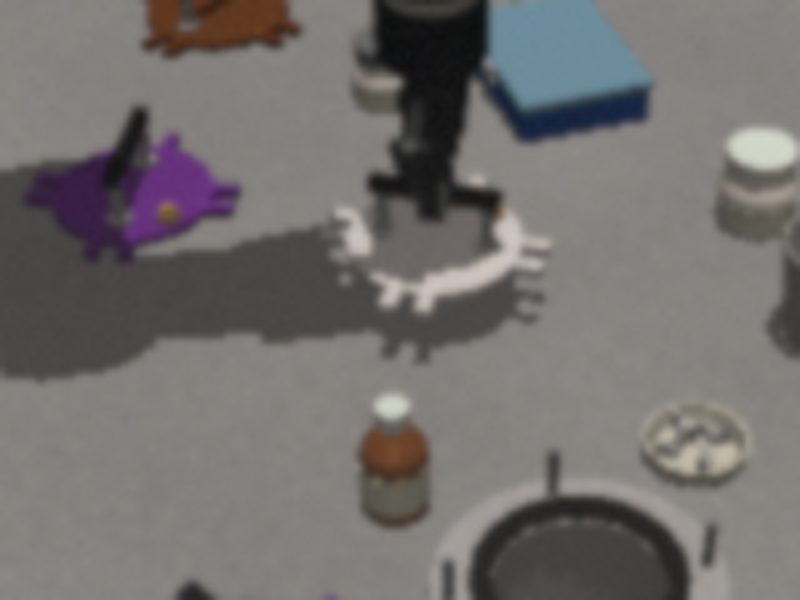

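The cover is lifted and level, and the wrist carries −2.4 to −3 N. I raise it well clear and carry it to the chamber.

play_rows --travel '[[0,0,1.0],[0,0,2.0],[0,0,2.5],[0,0,2.5],[0,0,2.5],[0,0,2.0],[0,-0.5,1.0],[0.1,-1.0,0.5],[0.2,-2.0,0],[0.2,-2.5,0],[0.2,-2.5,0],[0.2,-2.5,0]]' --rotation '[[0,0,0],[0,0,0],[0,0,0],[0,0,0],[0,0,0],[0,0,0],[0,0,0.01],[0,0,0.02],[0,0,0.03],[0,0,0.03],[0,0,0.03],[0,0,0.03]]' --claw '[0.8,0.8,0.8,0.8,0.8,0.8,0.8,0.8,0.8,0.8,0.8,0.8]'

```text
time_s: 6.77
position: [0.4832, 0.0847, 0.2156]
tool_rot: [[-0.015, -0.226, -0.974], [-0.003, -0.974, 0.226], [-1.0, 0.006, 0.014]]
ft_force: [0.5, 0.0, -2.7]
grip_width: 0.0124
```

```bash
python3 st.py
```

```text
6.7667 [0.4832 0.0847 0.2156] x [-0.0151 -0.0027 -0.9999] az -103.08 F [ 0.45  0.01 -2.69] T [ 0.049 -0.015 -0.043] w 0.012361621893195488
```

play_rows --travel '[[0.25,-2.5,0],[0.25,-2.5,0],[0.25,-2.5,0],[0.25,-2.5,0],[0.25,-2.5,0],[0.25,-2.5,0],[0.25,-2.5,0],[0.25,-2.5,0],[0.2,-2.0,0],[0.2,-1.0,0],[0,-0.5,0],[0,0,0]]' --rotation '[[0.001,-0.005,0.025],[0.001,-0.005,0.025],[0.001,-0.003,0.025],[0,0,0.025],[0,0,0.025],[0,0,0.025],[0,0,0.025],[0,0,0.02],[0,0,0.02],[0,0,0.02],[0,0,0],[0,0,0]]' --claw '[0.8,0.8,0.8,0.8,0.8,0.8,0.8,0.8,0.8,0.8,0.8,0.8]'

```text
time_s: 7.77
position: [0.5038, -0.1661, 0.2076]
tool_rot: [[-0.016, 0.015, -1.0], [0.003, -1.0, -0.015], [-1.0, -0.003, 0.016]]
ft_force: [-0.2, -1.0, -3.6]
grip_width: 0.0124
```

```bash
python3 st.py
```

```text
7.7667 [ 0.5038 -0.1661  0.2076] x [-0.0156  0.0032 -0.9999] az -89.17 F [-0.16 -0.98 -3.64] T [0.023 0.016 0.018] w 0.012438711646843476
```

play_rows --travel '[[0.2,-0.8,0],[0.1,-0.8,0],[0.1,-0.4,0],[0,-0.2,0],[0,0,0],[0,0,0]]' --rotation '[[-0.001,-0.005,0.005],[-0.001,-0.005,0.005],[0,-0.004,0.003],[0,0,0],[0,0,0],[0,0,0]]' --claw '[0.8,0.8,0.8,0.8,0.8,0.8]'

```text
time_s: 8.27
position: [0.5078, -0.1875, 0.2069]
tool_rot: [[-0.002, 0.03, -1.0], [0.003, -1.0, -0.03], [-1.0, -0.003, 0.002]]
ft_force: [-0.3, 1.0, -2.5]
grip_width: 0.0129
```

```bash
python3 st.py;  python3 - <<'E'
from rig import env; from h import *
for n in ('wrist','side','top'):
    ci=env.camera_info(n); im=env.get_image(n); np.savez(f'{n}4.npz',**ci)
    cv2.imwrite(f'pics/{n}4.png',im[:,:,::-1])
s=cv2.imread('pics/side4.png')
cv2.imwrite('pics/s4.png',cv2.resize(s[190:310,210:370],(800,600),interpolation=cv2.INTER_CUBIC))
E
python3 st.py
```

```text
8.2667 [ 0.5078 -0.1875  0.2069] x [-0.0017  0.0025 -1.    ] az -88.29 F [-0.35  1.02 -2.54] T [0.011 0.056 0.017] w 0.012863194638704587
8.4167 [ 0.5078 -0.1874  0.207 ] x [-0.0017  0.0024 -1.    ] az -88.27 F [-0.35  0.5  -3.05] T [ 0.015 -0.035  0.046] w 0.012793235089667045
```

View pics/wrist4.png

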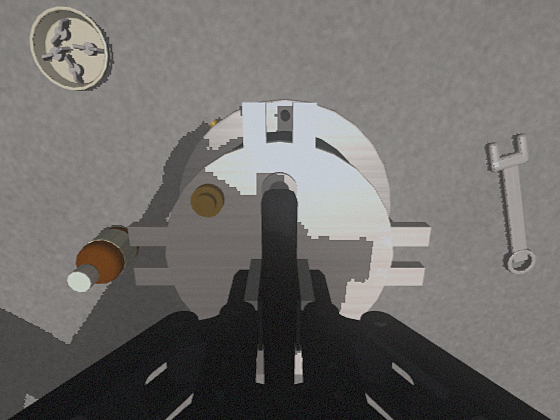

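View pics/s4.png

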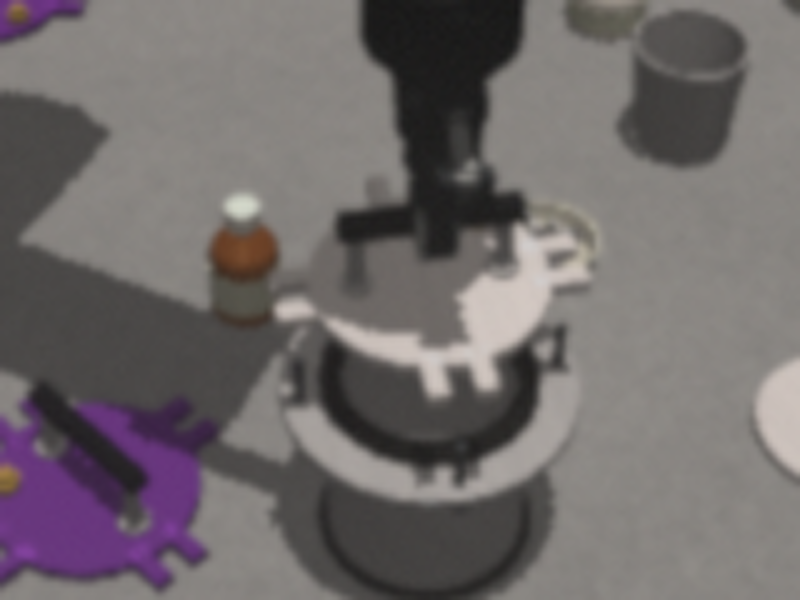

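View pics/top4.png

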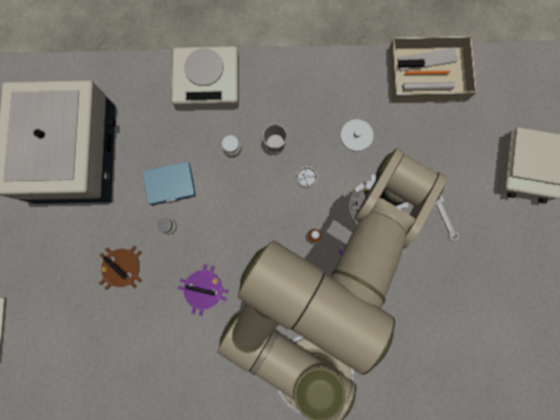

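```bash
python3 - <<'E'
from h import *
w=cv2.imread('pics/wrist4.png')
a=cv2.resize(w[85:160,230:330],(800,600),interpolation=cv2.INTER_CUBIC); cv2.imwrite('pics/w4a.png',a)
b=np.hstack([cv2.resize(w[205:305,110:190],(400,500),interpolation=cv2.INTER_CUBIC),cv2.resize(w[205:305,370:450],(400,500),interpolation=cv2.INTER_CUBIC)]); cv2.imwrite('pics/w4b.png',b)
ci=dict(np.load('wrist4.npz'))
ch=[.5084,-.1892,.02726]
print('stud tips',proj(ci,place(ring4(.07,.14),ch)).round(1))
for c in ([.5078,-.1874,np.radians(1.73)],): 
    z=.184
    print('slot ends top',proj(ci,place(ring4(.08,z),c)).round(1))
    print('slot edges +x',proj(ci,place(np.array([[.08,.0065,z],[.08,-.0065,z],[.08,.0065,z-.008],[.08,-.0065,z-.008]]),c)).round(1))
E
```

```text
stud tips [[283.9 113.6]
 [177.7 222.7]
 [282.5 312.9]
 [388.6 223.4]]
slot ends top [[280.8  96.7]
 [132.6 252.7]
 [280.4 371. ]
 [428.8 253. ]]
slot edges +x [[266.8  96.7]
 [294.7  96.7]
 [267.4  96.7]
 [294.   96.7]]
```

View pics/w4a.png

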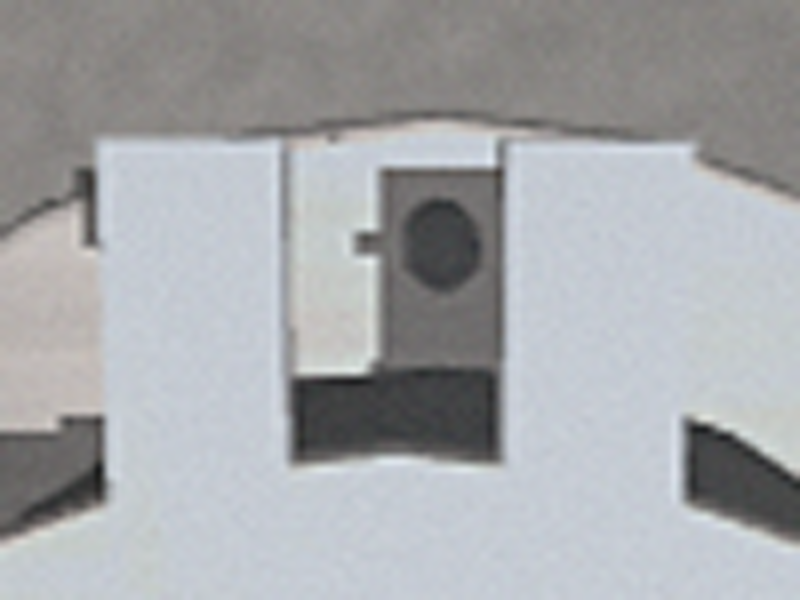

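View pics/w4b.png

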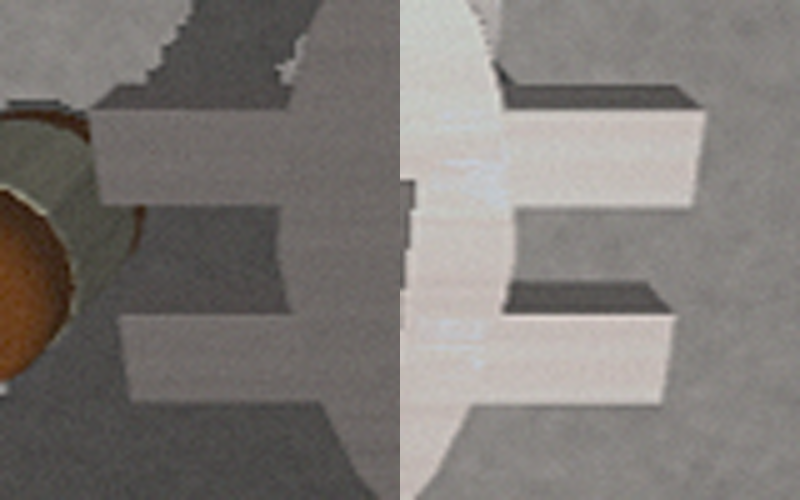

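The front stud tip is at about (284.8,115.1) and the front slot spans x 265.4 to 292.4, centre 278.9. The side slots are level, with mid rows 256.6 and 256.7. So the cover needs about 2 mm in +x and 2 to 3 mm in −y. I'll apply part of that, come down to just above the stud tips, and look again, since parallax is smallest there.

play_rows --travel '[[0.1,-0.15,-0.5],[0.05,-0.05,-0.7],[0,0,-0.7],[0,0,-0.5],[0,0,-0.2],[0,0,0],[0,0,0]]' --rotation '[[-0.002,-0.002,-0.003],[0,0,0],[0,0,0],[0,0,0],[0,0,0],[0,0,0],[0,0,0]]' --claw '[0.8,0.8,0.8,0.8,0.8,0.8,0.8]'

```text
time_s: 9.0
position: [0.509, -0.1887, 0.1773]
tool_rot: [[-0.001, 0.028, -1.0], [0.001, -1.0, -0.028], [-1.0, -0.001, 0.001]]
ft_force: [0.7, 1.0, -2.6]
grip_width: 0.0128
```

```bash
python3 st.py;  python3 - <<'E'
from rig import env; from h import *
for n in ('wrist','side'):
    ci=env.camera_info(n); im=env.get_image(n); np.savez(f'{n}5.npz',**ci)
    cv2.imwrite(f'pics/{n}5.png',im[:,:,::-1])
s=cv2.imread('pics/side5.png')
cv2.imwrite('pics/s5.png',cv2.resize(s[225:303,250:354],(800,600),interpolation=cv2.INTER_CUBIC))
w=cv2.imread('pics/wrist5.png')
cv2.imwrite('pics/w5a.png',cv2.resize(w[85:160,230:330],(800,600),interpolation=cv2.INTER_CUBIC))
E
python3 st.py
```

```text
9.0 [ 0.509  -0.1887  0.1773] x [-0.0012  0.0014 -1.    ] az -88.42 F [ 0.74  0.96 -2.58] T [-0.054  0.051  0.004] w 0.012830017691238656
9.1 [ 0.5092 -0.1888  0.1776] x [-0.0006  0.001  -1.    ] az -88.42 F [-1.01  0.16 -3.15] T [ 0.031  0.031 -0.004] w 0.01238819548670542
```

View pics/wrist5.png

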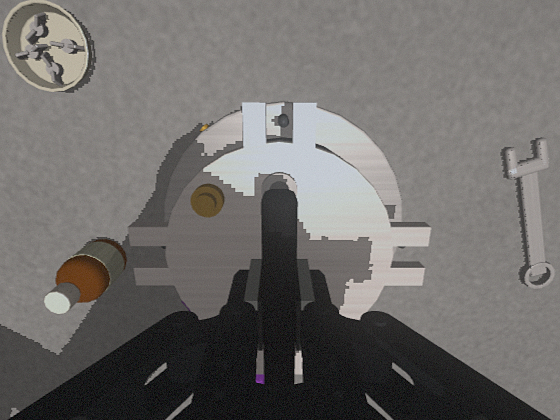

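View pics/w5a.png

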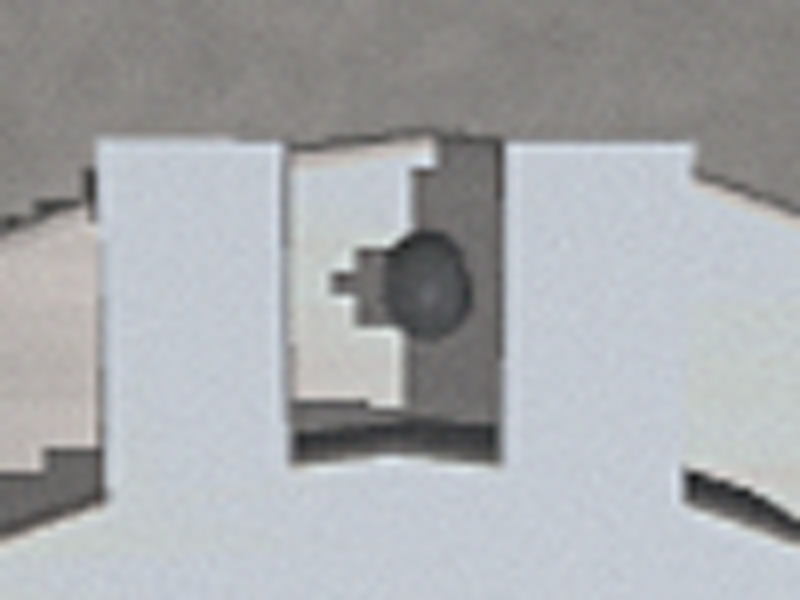

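View pics/s5.png

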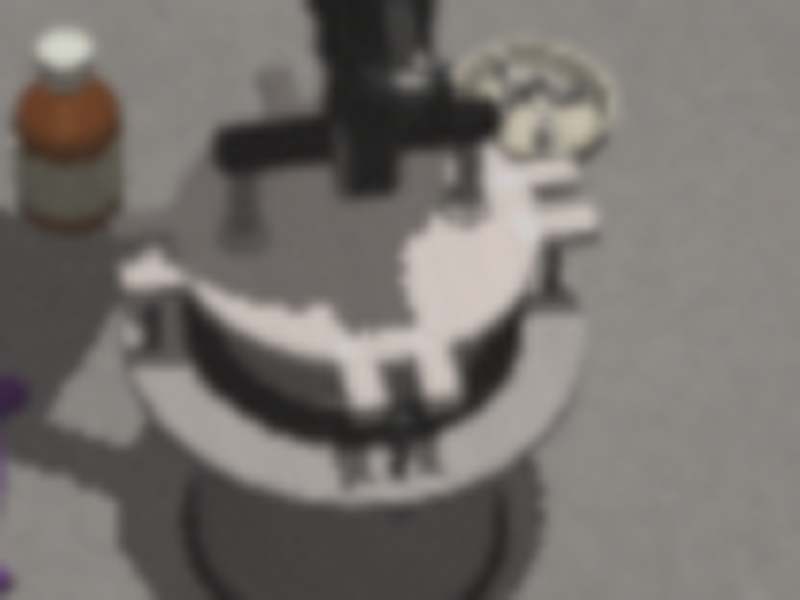

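```bash
python3 - <<'E'
from h import *
np.set_printoptions(precision=4,suppress=True)
for tag,zc,tip,sl,tcp in (('4',.1763,(442,244),(287,503),(.5078,-.1874)),('5',.1466,(428,280),(287,503),(.5091,-.1888))):
    ci=dict(np.load(f'wrist{tag}.npz')); zt=zc+.008
    print('eye',ci['eye'])
    print('stud',ray(ci,uncrop(tip,230,85,8),.138))
    e=uncrop([(sl[0],141),(sl[1],141),(sl[0]+5,462),(sl[1]-3,462)],230,85,8)
    print('slot outer L,R,inner L,R',ray(ci,e,zt))
    lr=[(103/5+110,245.8),(120/5+110,267.4),(370+295/5,246),(370+276/5,267.5)]
    P=ray(ci,lr,zt); print(P, 'side slot mid', P[:2].mean(0),P[2:].mean(0))
ci=dict(np.load('side5.npz'))
u=lambda p:uncrop(p,250,225,800/104)
# -y stud / slot in side view
print('prong tips mid',ray(ci,u([(365,405),(442,402)]),.150).mean(0))
ch=[.5084,-.1892,.02726]
q=proj(ci,place(ring4(.07,.14),ch)); print(((q-[250,225]+.5)*800/104).round())
q=proj(ci,place(ring4(.07,.11),ch)); print(((q-[250,225]+.5)*800/104).round())
E
python3 - <<'E'
import cv2
s=cv2.imread('pics/side5.png')
cv2.imwrite('pics/s5b.png',cv2.resize(s[262:292,285:325],(800,600),interpolation=cv2.INTER_CUBIC))
E
```

```text
eye [ 0.5873 -0.1845  0.349 ]
stud [[ 0.5774 -0.1879  0.138 ]]
slot outer L,R,inner L,R [[ 0.5851 -0.1779  0.1843]
 [ 0.5855 -0.1905  0.1843]
 [ 0.5666 -0.1785  0.1843]
 [ 0.567  -0.1911  0.1843]]
[[ 0.5096 -0.1069  0.1843]
 [ 0.4967 -0.1074  0.1843]
 [ 0.5144 -0.2666  0.1843]
 [ 0.5016 -0.2667  0.1843]] side slot mid [ 0.5031 -0.1072  0.1843] [ 0.508  -0.2667  0.1843]
eye [ 0.5885 -0.1857  0.3194]
stud [[ 0.5778 -0.1879  0.138 ]]
slot outer L,R,inner L,R [[ 0.5864 -0.1793  0.1546]
 [ 0.5868 -0.1919  0.1546]
 [ 0.5679 -0.1798  0.1546]
 [ 0.5683 -0.1924  0.1546]]
[[ 0.5111 -0.1081  0.1546]
 [ 0.4982 -0.1086  0.1546]
 [ 0.5155 -0.2679  0.1546]
 [ 0.5027 -0.2679  0.1546]] side slot mid [ 0.5047 -0.1084  0.1546] [ 0.5091 -0.2679  0.1546]
prong tips mid [ 0.5098 -0.2642  0.15  ]
[[556. 230.]
 [314. 116.]
 [151. 283.]
 [401. 413.]]
[[550. 291.]
 [313. 177.]
 [152. 345.]
 [398. 474.]]
```

View pics/s5b.png

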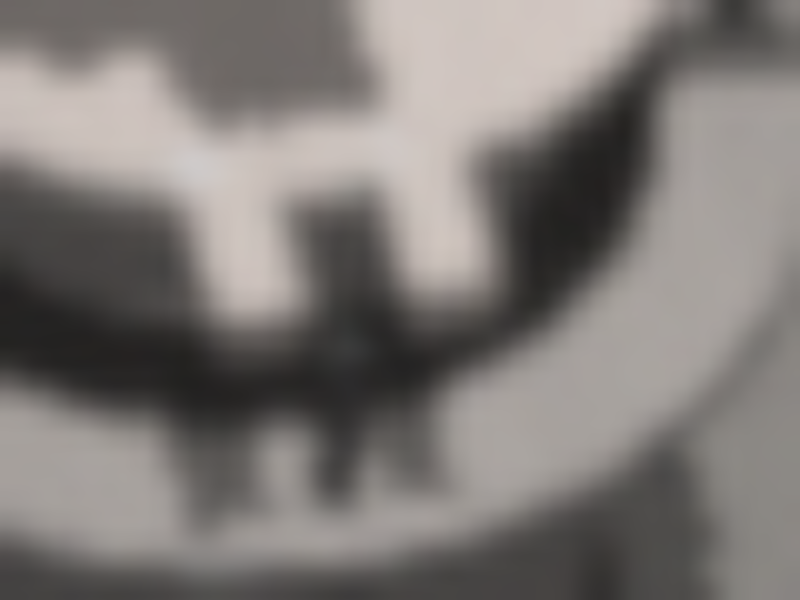

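Wrist and side views agree on the correction. The front stud sits 2.1 mm to −y of the slot centre, the −y slot needs about +0.8 to +1 mm in x, and cover and chamber yaw agree at about 1.57°. I correct and enter the studs.

play_rows --travel '[[0.07,-0.15,0],[0.02,-0.05,0],[0,0,0],[0,0,0]]' --rotation '[[0,0,0],[0,0,0],[0,0,0],[0,0,0]]' --claw '[0.8,0.8,0.8,0.8]'

```text
time_s: 9.43
position: [0.5105, -0.1912, 0.1785]
tool_rot: [[0.001, 0.028, -1.0], [-0.0, -1.0, -0.028], [-1.0, 0.0, -0.001]]
ft_force: [0.1, -0.5, -2.9]
grip_width: 0.0129
```

```bash
python3 st.py;  python3 - <<'E'
from rig import env; from h import *
for n in ('wrist','side'):
    ci=env.camera_info(n); im=env.get_image(n); np.savez(f'{n}6.npz',**ci)
    cv2.imwrite(f'pics/{n}6.png',im[:,:,::-1])
s=cv2.imread('pics/side6.png')
cv2.imwrite('pics/s6.png',cv2.resize(s[225:303,250:354],(800,600),interpolation=cv2.INTER_CUBIC))
w=cv2.imread('pics/wrist6.png')
cv2.imwrite('pics/w6a.png',cv2.resize(w[85:160,230:330],(800,600),interpolation=cv2.INTER_CUBIC))
E
python3 st.py
```

```text
9.4333 [ 0.5105 -0.1912  0.1785] x [ 0.001 -0.    -1.   ] az -88.42 F [ 0.07 -0.51 -2.88] T [-0.039 -0.037 -0.009] w 0.012881024603064853
9.5333 [ 0.5105 -0.1912  0.1784] x [ 0.0009 -0.     -1.    ] az -88.42 F [ 0.4  -0.62 -1.93] T [-0.057  0.095 -0.029] w 0.012559312492066746
```

View pics/w6a.png

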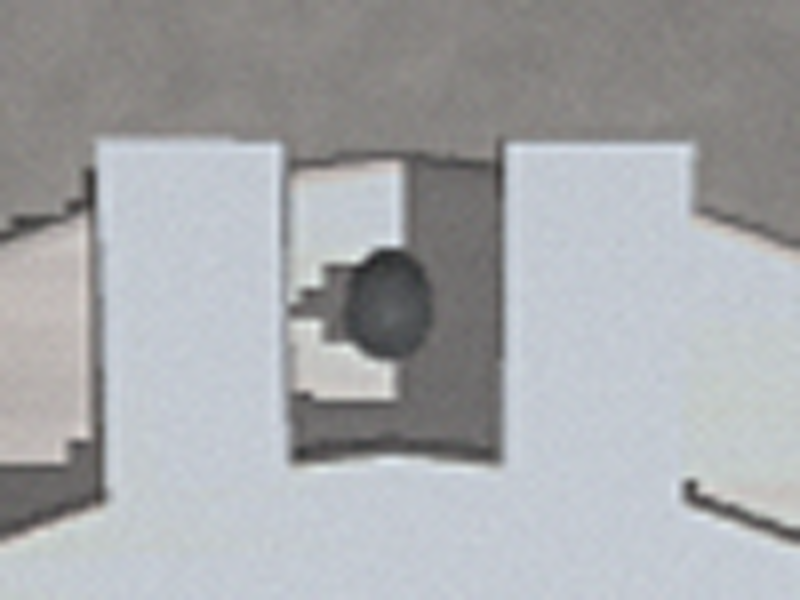

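View pics/s6.png

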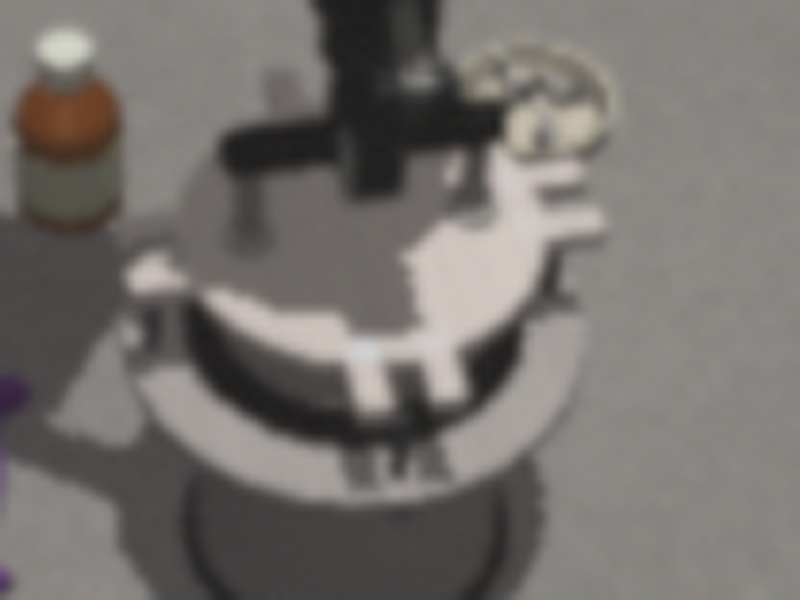

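The front stud (390) is now centred in its slot (287 to 503), and x is over by about 0.5 mm. I enter the studs slowly.

play_rows --travel '[[-0.04,0,-0.2],[-0.02,0,-0.3],[0,0,-0.3],[0,0,-0.3],[0,0,-0.2],[0,0,-0.1],[0,0,0]]' --rotation '[[0,0.001,0],[0,0,0],[0,0,0],[0,0,0],[0,0,0],[0,0,0],[0,0,0]]' --claw '[0.8,0.8,0.8,0.8,0.8,0.8,0.8]'

```text
time_s: 10.12
position: [0.5095, -0.191, 0.1625]
tool_rot: [[-0.001, 0.028, -1.0], [0.001, -1.0, -0.028], [-1.0, -0.001, 0.001]]
ft_force: [0.2, 0.6, -2.1]
grip_width: 0.0131
```

```bash
python3 st.py;  python3 - <<'E'
from rig import env; from h import *
for n in ('wrist','side'):
    ci=env.camera_info(n); im=env.get_image(n); np.savez(f'{n}7.npz',**ci)
    cv2.imwrite(f'pics/{n}7.png',im[:,:,::-1])
s=cv2.imread('pics/side7.png')
cv2.imwrite('pics/s7.png',cv2.resize(s[225:303,250:354],(800,600),interpolation=cv2.INTER_CUBIC))
w=cv2.imread('pics/wrist7.png')
cv2.imwrite('pics/w7a.png',cv2.resize(w[85:310,110:450],(800,529),interpolation=cv2.INTER_CUBIC))
E
python3 st.py
```

```text
10.1167 [ 0.5095 -0.191   0.1625] x [-0.0009  0.0005 -1.    ] az -88.42 F [ 0.24  0.55 -2.11] T [-0.004  0.008  0.055] w 0.01305732377223938
10.2167 [ 0.5097 -0.1911  0.1629] x [-0.0005  0.0002 -1.    ] az -88.41 F [ 0.05  0.15 -1.39] T [ 0.008 -0.024  0.03 ] w 0.012680631425126552
```

View pics/w7a.png

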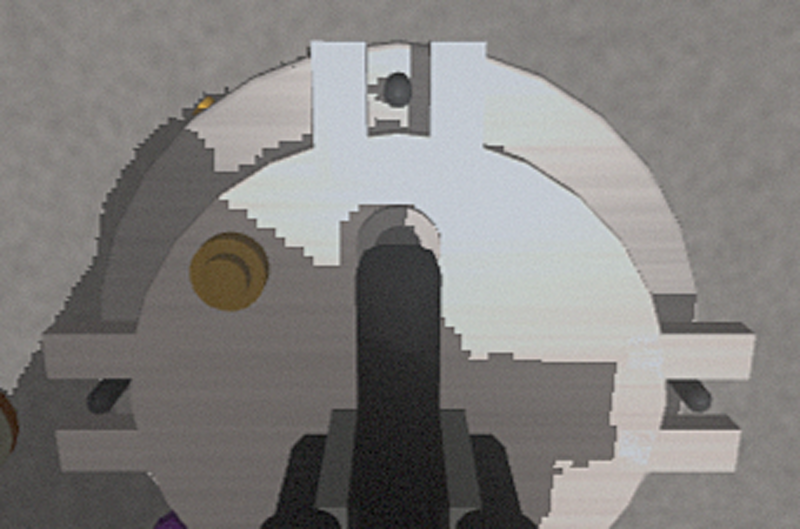

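View pics/s7.png

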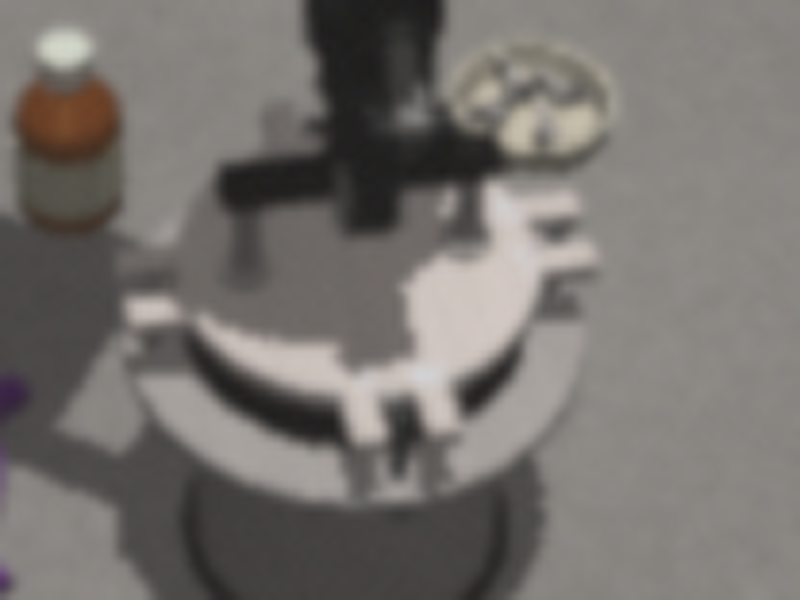

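The studs show in the front (397,90), left (105,395) and right (690,395) slots of the crop, all centred, with no lateral force. I continue gently towards the ring.

play_rows --travel '[[0,0,-0.15],[0,0,-0.2],[0,0,-0.2],[0,0,-0.2],[0,0,-0.1],[0,0,-0.05],[0,0,0],[0,0,0]]' --rotation '[[0,0,0],[0,0,0],[0,0,0],[0,0,0],[0,0,0],[0,0,0],[0,0,0],[0,0,0]]' --claw '[0.8,0.8,0.8,0.8,0.8,0.8,0.8,0.8]'

```text
time_s: 10.88
position: [0.5098, -0.1911, 0.1532]
tool_rot: [[0.0, 0.028, -1.0], [-0.0, -1.0, -0.028], [-1.0, 0.0, -0.0]]
ft_force: [-0.5, -0.7, -2.3]
grip_width: 0.0128
```

```bash
python3 st.py
```

```text
10.8833 [ 0.5098 -0.1911  0.1532] x [ 0.0001 -0.0002 -1.    ] az -88.41 F [-0.54 -0.67 -2.26] T [-0.005  0.065  0.017] w 0.012797046205309118
```

play_rows --travel '[[0,0,-0.06],[0,0,-0.06],[0,0,-0.06],[0,0,-0.06],[0,0,-0.06],[0,0,-0.05],[0,0,0]]' --rotation '[[0,0,0],[0,0,0],[0,0,0],[0,0,0],[0,0,0],[0,0,0],[0,0,0]]' --claw '[0.8,0.8,0.8,0.8,0.8,0.8,0.8]'

```text
time_s: 11.47
position: [0.5099, -0.1912, 0.1495]
tool_rot: [[0.001, 0.028, -1.0], [-0.0, -1.0, -0.028], [-1.0, 0.0, -0.001]]
ft_force: [-0.1, -0.1, -3.2]
grip_width: 0.013
```

```bash
python3 st.py
```

```text
11.4667 [ 0.5099 -0.1912  0.1495] x [ 0.0006 -0.0004 -1.    ] az -88.42 F [-0.09 -0.15 -3.2 ] T [0.009 0.024 0.022] w 0.012956253181153437
```

play_rows --travel '[[0,0,-0.05],[0,0,-0.05],[0,0,-0.04],[0,0,0]]' --rotation '[[0,0,0],[0,0,0],[0,0,0],[0,0,0]]' --claw '[0.8,0.8,0.8,0.8]'

```text
time_s: 11.8
position: [0.51, -0.1913, 0.1482]
tool_rot: [[0.001, 0.028, -1.0], [-0.001, -1.0, -0.028], [-1.0, 0.001, -0.001]]
ft_force: [-0.3, 0.7, -1.6]
grip_width: 0.0125
```

play_rows --travel '[[0,0,-0.05],[0,0,-0.05],[0,0,0],[0,0,0]]' --rotation '[[0,0,0],[0,0,0],[0,0,0],[0,0,0]]' --claw '[0.8,0.8,0.8,0.8]'

```text
time_s: 12.13
position: [0.51, -0.1913, 0.1478]
tool_rot: [[0.001, 0.028, -1.0], [-0.001, -1.0, -0.028], [-1.0, 0.001, -0.001]]
ft_force: [-0.2, -0.2, -0.4]
grip_width: 0.0127
```

```bash
python3 st.py
```

```text
12.1333 [ 0.51   -0.1913  0.1478] x [ 0.0014 -0.001  -1.    ] az -88.41 F [-0.17 -0.18 -0.37] T [ 0.122  0.127 -0.028] w 0.012707956655979881
```

Contact came at TCP z≈0.1486, as predicted (0.1487). I ramp the push up in small steps.

play_rows --travel '[[0,0,-0.06],[0,0,-0.06],[0,0,-0.06],[0,0,0],[0,0,0]]' --rotation '[[0.001,0.001,0],[0,0,0],[0,0,0],[0,0,0],[0,0,0]]' --claw '[0.8,0.8,0.8,0.8,0.8]'

```text
time_s: 12.55
position: [0.51, -0.1913, 0.1468]
tool_rot: [[0.001, 0.028, -1.0], [-0.001, -1.0, -0.028], [-1.0, 0.001, -0.001]]
ft_force: [-1.7, 1.0, 2.6]
grip_width: 0.0125
```

play_rows --travel '[[0,0,0]]' --rotation '[[0,0,0]]' --claw '[0.8]'

```text
time_s: 12.63
position: [0.51, -0.1912, 0.1469]
tool_rot: [[0.001, 0.028, -1.0], [-0.001, -1.0, -0.028], [-1.0, 0.001, -0.001]]
ft_force: [-0.6, 1.0, 1.2]
grip_width: 0.013
```

```bash
python3 st.py
```

```text
12.6333 [ 0.51   -0.1912  0.1469] x [ 0.0011 -0.0006 -1.    ] az -88.4 F [-0.62  1.03  1.24] T [ 0.203  0.222 -0.04 ] w 0.013002353341399918
```

play_rows --travel '[[-0.02,0.02,-0.06],[0,0,-0.06],[0,0,-0.06],[0,0,-0.03]]' --rotation '[[0,0.001,0],[0,0,0],[0,0,0],[0,0,0]]' --claw '[0.8,0.8,0.8,0.8]'

```text
time_s: 12.97
position: [0.51, -0.1913, 0.1456]
tool_rot: [[0.001, 0.028, -1.0], [-0.002, -1.0, -0.028], [-1.0, 0.002, -0.001]]
ft_force: [-2.4, 2.0, 6.6]
grip_width: 0.0127
```

play_rows --travel '[[0,0,-0.02],[0,0,-0.02]]' --rotation '[[0,0,0],[0,0,0]]' --claw '[0.8,0.8]'

```text
time_s: 13.13
position: [0.5101, -0.1913, 0.1457]
tool_rot: [[0.002, 0.028, -1.0], [-0.002, -1.0, -0.028], [-1.0, 0.002, -0.002]]
ft_force: [-2.3, 0.7, 5.4]
grip_width: 0.0126
```

```bash
python3 st.py
```

```text
13.1333 [ 0.5101 -0.1913  0.1457] x [ 0.0017 -0.002  -1.    ] az -88.4 F [-2.27  0.68  5.36] T [ 0.23   0.429 -0.046] w 0.012641019053425613
```

play_rows --travel '[[-0.05,0.02,-0.04],[-0.03,0.01,-0.03],[-0.01,0,-0.03]]' --rotation '[[0.002,0.002,0],[0,0,0],[0,0,0]]' --claw '[0.8,0.8,0.8]'

```text
time_s: 13.38
position: [0.5101, -0.1913, 0.1459]
tool_rot: [[0.003, 0.028, -1.0], [-0.001, -1.0, -0.028], [-1.0, 0.001, -0.003]]
ft_force: [-2.1, 1.4, 4.9]
grip_width: 0.0126
```

```bash
python3 st.py
```

```text
13.3833 [ 0.5101 -0.1913  0.1459] x [ 0.0028 -0.0014 -1.    ] az -88.4 F [-2.15  1.41  4.86] T [ 0.254  0.445 -0.001] w 0.012608980939074787
```

play_rows --travel '[[-0.1,0.05,-0.05],[-0.1,0.05,-0.05],[-0.05,0.02,-0.05],[-0.05,0.02,-0.05]]' --rotation '[[0.001,0.003,0],[0.001,0.003,0],[0.001,0.002,0],[0.001,0.002,0]]' --claw '[0.8,0.8,0.8,0.8]'

```text
time_s: 13.72
position: [0.51, -0.1913, 0.1458]
tool_rot: [[0.002, 0.028, -1.0], [-0.002, -1.0, -0.028], [-1.0, 0.002, -0.001]]
ft_force: [1.6, 0.2, 5.3]
grip_width: 0.0128
```

```bash
python3 st.py
```

```text
13.7167 [ 0.51   -0.1913  0.1458] x [ 0.0015 -0.0017 -1.    ] az -88.41 F [1.55 0.22 5.27] T [ 0.078 -0.181  0.029] w 0.012796887651133373
```

play_rows --travel '[[-0.03,0.02,-0.08],[-0.03,0.02,-0.08],[-0.03,0.02,-0.08]]' --rotation '[[0.001,0.002,0],[0.001,0.002,0],[0.001,0.002,0]]' --claw '[0.8,0.8,0.8]'

```text
time_s: 13.97
position: [0.51, -0.1913, 0.1447]
tool_rot: [[-0.002, 0.028, -1.0], [-0.001, -1.0, -0.028], [-1.0, 0.001, 0.002]]
ft_force: [-0.7, 0.4, 8.5]
grip_width: 0.0126
```

```bash
python3 st.py
```

```text
13.9667 [ 0.51   -0.1913  0.1447] x [-0.0016 -0.0007 -1.    ] az -88.41 F [-0.67  0.38  8.49] T [ 0.066  0.095 -0.018] w 0.01262457799186915
```

play_rows --travel '[[-0.03,0.02,-0.07],[-0.03,0.02,-0.07],[-0.03,0.02,-0.07]]' --rotation '[[0.001,0,0],[0.001,0.001,0],[0.001,0.001,0]]' --claw '[0.8,0.8,0.8]'

```text
time_s: 14.22
position: [0.51, -0.1912, 0.1445]
tool_rot: [[-0.0, 0.028, -1.0], [-0.0, -1.0, -0.028], [-1.0, 0.0, 0.0]]
ft_force: [-0.9, 0.7, 9.9]
grip_width: 0.0126
```

```bash
python3 st.py
```

```text
14.2167 [ 0.51   -0.1912  0.1445] x [-0.0001 -0.0001 -1.    ] az -88.4 F [-0.87  0.7   9.86] T [0.049 0.093 0.024] w 0.012598093449444622
```

play_rows --travel '[[-0.03,0.02,-0.065],[-0.03,0.02,-0.065],[-0.03,0.02,-0.065],[-0.03,0.02,-0.065]]' --rotation '[[0,0.001,0],[0,0.001,0],[0,0.001,0],[0,0.001,0]]' --claw '[0.8,0.8,0.8,0.8]'

```text
time_s: 14.55
position: [0.51, -0.1913, 0.1447]
tool_rot: [[0.001, 0.028, -1.0], [-0.003, -1.0, -0.028], [-1.0, 0.003, -0.001]]
ft_force: [0.6, 0.4, 9.0]
grip_width: 0.0129
```

```bash
python3 st.py
```

```text
14.55 [ 0.51   -0.1913  0.1447] x [ 0.0008 -0.0034 -1.    ] az -88.4 F [0.58 0.35 9.04] T [ 0.175  0.088 -0.031] w 0.012887367581179598
```

play_rows --travel '[[-0.02,0.02,-0.08],[-0.02,0.02,-0.075],[-0.02,0.02,-0.07],[-0.02,0.02,-0.07],[-0.02,0.02,-0.07],[-0.02,0.02,-0.07]]' --rotation '[[0.002,0.001,0],[0.001,0.001,0],[0.001,0.001,0],[0.001,0.001,0],[0.001,0.001,0],[0.001,0.001,0]]' --claw '[0.8,0.8,0.8,0.8,0.8,0.8]'

```text
time_s: 15.05
position: [0.51, -0.1913, 0.1445]
tool_rot: [[0.001, 0.028, -1.0], [-0.001, -1.0, -0.028], [-1.0, 0.001, -0.001]]
ft_force: [-1.0, 1.2, 9.4]
grip_width: 0.0125
```

```bash
python3 st.py
```

```text
15.05 [ 0.51   -0.1913  0.1445] x [ 0.0006 -0.0012 -1.    ] az -88.4 F [-1.04  1.15  9.43] T [0.12  0.154 0.053] w 0.012544940863047953
```

play_rows --travel '[[-0.02,0.03,-0.075],[-0.02,0.03,-0.075],[-0.02,0.03,-0.075],[-0.02,0.03,-0.075],[-0.02,0.03,-0.075],[-0.02,0.03,-0.075],[-0.02,0.03,-0.075],[-0.02,0.03,-0.075]]' --rotation '[[0.001,0.001,0],[0.001,0.001,0],[0.001,0.001,0],[0.001,0.001,0],[0.001,0.001,0],[0.001,0.001,0],[0.001,0.001,0],[0.001,0.001,0]]' --claw '[0.8,0.8,0.8,0.8,0.8,0.8,0.8,0.8]'

```text
time_s: 15.72
position: [0.51, -0.1913, 0.1444]
tool_rot: [[0.001, 0.028, -1.0], [-0.001, -1.0, -0.028], [-1.0, 0.001, -0.001]]
ft_force: [-1.5, 0.3, 9.3]
grip_width: 0.0123
```

```bash
python3 st.py;  python3 - <<'E'
from rig import env; from h import *
f=[]
for n in ('wrist','side','wrist','wrist','wrist','wrist'):
    im=env.get_image(n); cv2.imwrite(f'pics/{n}8.png',im[:,:,::-1]); s=env.observe(); f.append((s['ft_force'][2],s['position'][2]*1000))
print(np.round(f,2).tolist())
s=cv2.imread('pics/side8.png')
cv2.imwrite('pics/s8.png',cv2.resize(s[225:303,250:354],(800,600),interpolation=cv2.INTER_CUBIC))
w=cv2.imread('pics/wrist8.png')
cv2.imwrite('pics/w8a.png',cv2.resize(w[85:310,110:450],(800,529),interpolation=cv2.INTER_CUBIC))
E
python3 st.py
```

```text
15.7167 [ 0.51   -0.1913  0.1444] x [ 0.0006 -0.0014 -1.    ] az -88.4 F [-1.52  0.34  9.25] T [ 0.005  0.165 -0.006] w 0.012306435920657633
[[10.25, 144.39], [9.59, 144.37], [9.66, 144.38], [9.47, 144.38], [9.54, 144.4], [9.43, 144.38]]
16.0167 [ 0.51   -0.1913  0.1444] x [ 0.0006 -0.0014 -1.    ] az -88.4 F [-1.39 -0.56  9.43] T [ 0.041  0.22  -0.065] w 0.012622494809911535
```

View pics/w8a.png

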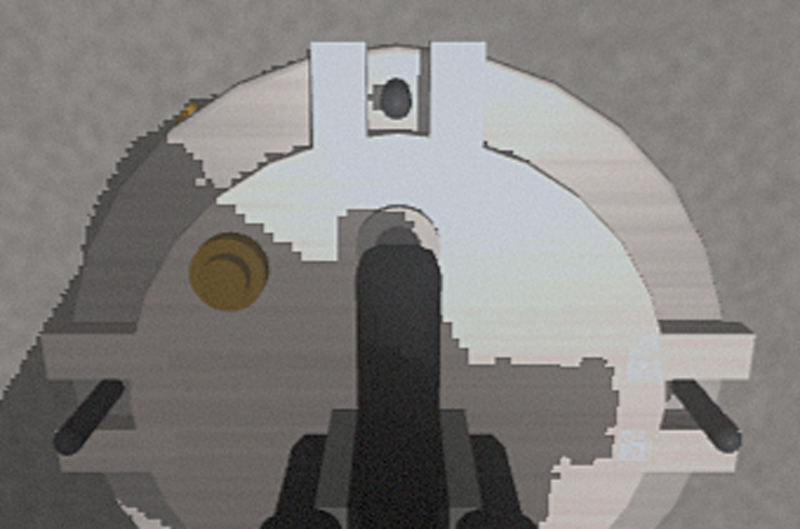

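View pics/s8.png

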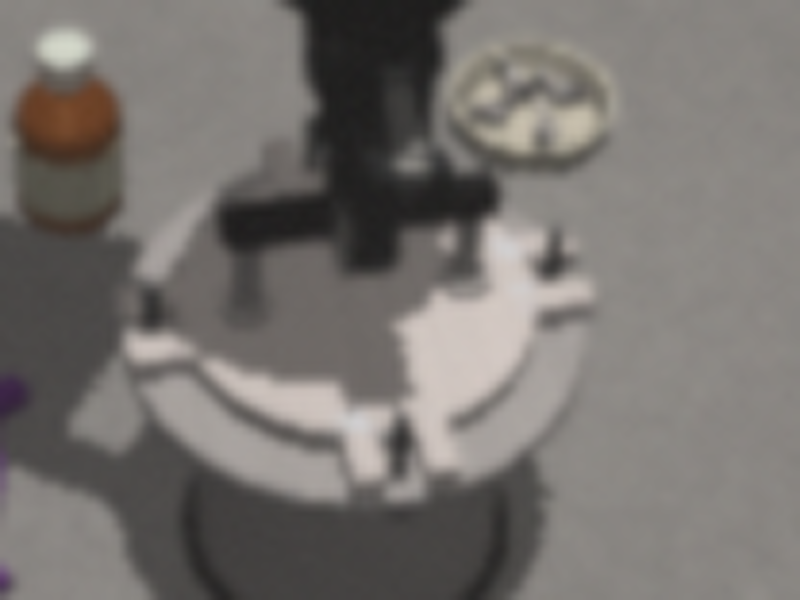

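All four studs are in their forks. The front, left and right ones are centred in the wrist crop, and the side crop shows studs at (152,305), (402,440) and (553,250). With the target fixed the push is a steady 9.4 to 9.7 N. I hold it there, with the camera polling, for more than three seconds.

```bash
python3 - <<'E'
from rig import env; import numpy as np
F=[];Z=[];
for i in range(72):
    env.get_image('wrist'); s=env.observe(); F.append(s['ft_force']); Z.append(s['position'])
F=np.array(F);Z=np.array(Z)
print('Fz',F[:,2].mean(),F[:,2].min(),F[:,2].max(),'first/last12',F[:12,2].mean(),F[-12:,2].mean(),'Fxy',F[:,:2].mean(0),'z',Z[0],Z[-1])
E
python3 st.py
```

```text
Fz 9.578493246403943 8.406164807088038 10.62532788763163 first/last12 9.682208691842737 9.493849909719442 Fxy [-1.27850852  0.08119025] z [ 0.51001445 -0.19124192  0.14436349] [ 0.5099989  -0.19124595  0.14438061]
19.6167 [ 0.51   -0.1912  0.1444] x [ 0.0006 -0.0014 -1.    ] az -88.4 F [-1.49 -0.44 10.16] T [0.036 0.17  0.041] w 0.012524210248734392
```

```bash
python3 - <<'E'
from rig import env; import cv2
im=env.get_image('side'); cv2.imwrite('pics/side9.png',im[:,:,::-1])
E
```

```text
(no output)
```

View pics/side9.png

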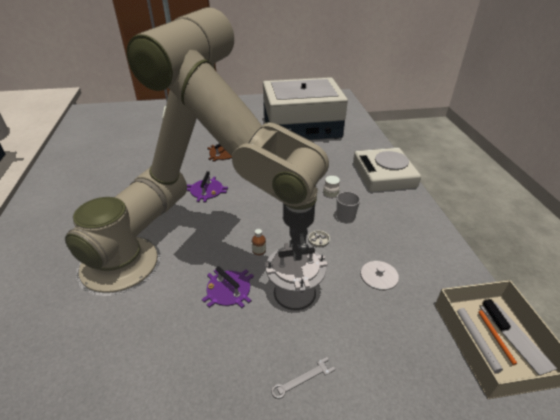

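The side view shows the cover seated on the chamber at (297,265) with the hand on its bar. The bottle (259,242), dish, beaker, blank and spanner are where they were at the start. I hand in.

```bash
python3 - <<'E'
from rig import env
print(env.close_job())
E
```

```text
the job is handed in; nothing more can be done
None
```

The silver forked cover is on the chamber, level to about 0.1° by the tool axis, and I handed the job in at about 19.7 s with the hand still pressing it down.

**Fit:** The last close-up pictures show studs standing in the +x, +y and −y forks. In the side picture the −x fork also has its stud. I saw no sign of any fork touching a stud.

**Push:** With the arm's target fixed, the push averaged 9.6 N over 3.6 s, with single readings from 8.4 to 10.6 N. It still read 10.2 N at the last check. The ring had sunk about 4.2 mm, against about 4.3 mm expected from the cover's weight plus the push.

**Less than perfect:**
- **Lateral force:** About 1.3 N along −x remained during the hold. It briefly reached about 2.4 N on the way down, before I corrected it.
- **Build-up:** The push took three or four small corrections to build up, because each row starts from the measured pose. The highest push read along the way was about 10 N.

**Everything else:** In the last side picture the bottle, dish, beaker, blank and spanner, and the other things in view, look to be where they started.

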